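# Tap-centre a bowl on the potter's wheel

### The job

A leather-hard bowl stands upside down on the potter's wheel for trimming, but off-centre. With gentle pushes of the fingers against its side, slide it until it is centred on the wheel to within about half a centimetre and let go; then rest the fingertips lightly for about a second on the small cross in the middle of its foot to bed it down, and withdraw, leaving it centred. Do not grip, drag or lift the bowl, do not press hard, and leave the other ware and the tools where they are.

Things in the scene. Friction and masses are not known exactly. Their poses are not given: they have to be found in the camera images.
- bowl: The red clay bowl upside down on the wheel (mass 0.35 to 0.5 kg, smooth round body, slides on the wheel under about 2 to 5 N of sideways push at its rim and stays where it is left). Origin at the centre of its rim plane, which lies on the wheel head; z up. The lower 12 mm of its side is upright, 117 across; from there the side curves in to 98 across at 43 high and 66 at 59; on top is a flat solid foot 60 to 64 across, its face at 68.
- bowl_foot (a point): The centre of the flat face of that bowl's foot, where a 16 mm dark cross is scratched; 68 above the wheel head.
- wheel_center (a point): The centre of the wheel head's upper face. The wheel head is a flat grey aluminium disc, 280 across, its face 80 above the bench, with fine dark rings turned concentrically at radii 20, 40, 60, 80, 100 and 120 and two dark bat-pin holes near its edge. It is locked and does not turn. Round it stands a wooden well 360 by 380 with walls 55 high; just beyond the well's far wall are an arm rest and a control box, both below 80.
- bowl_b: An untrimmed bowl of the same shape as the one on the wheel (117 across, 68 high), upside down on the ware board, waiting its turn. Origin at the centre of its rim plane, z up. Not part of the job.
- bowl_c: An untrimmed bowl of the same shape as the one on the wheel (117 across, 68 high), upside down on the ware board, waiting its turn. Origin at the centre of its rim plane, z up. Not part of the job.
- cup_a: A red clay drinking cup, waisted like an hourglass, 88 high, 50 across the mouth, standing on the ware board among the other two cups. Origin at the centre of its foot. Not part of the job.
- cup_b: A red clay drinking cup, waisted like an hourglass, 88 high, 50 across the mouth, standing on the ware board among the other two cups. Origin at the centre of its foot. Not part of the job.
- cup_c: A red clay drinking cup, waisted like an hourglass, 88 high, 50 across the mouth, standing on the ware board among the other two cups. Origin at the centre of its foot. Not part of the job.
- turning_tool: A turning tool with a wooden handle and a steel loop, 190 long and 13 thick, lying in the tool tray. Origin under the middle of its length. Not part of the job.
- rib: A round flat wooden throwing rib, 90 across and 8 thick, lying in the tool tray. Origin under its centre. Not part of the job.
- slip_pot: A small white pot, 84 across and 75 high, standing in the tool tray. Origin at the centre of its underside. Not part of the job. The ware board (460 by 200, top at 40) and the tool tray (360 by 190, 28 high) stand on either side of the wheel, either way round.
Not all that is in view belongs to the job. What is shaped like the bowl but green is not meant.

How it is judged:
On the way, in this order (a step that is already met when the one before it is completed fails the run):
1. the bowl has been slid to within 6 mm of the wheel's centre and stands there with no finger on it (horizontal distance between bowl_foot and wheel_center below 0.006 m and angle between bowl_foot's own z axis and vertical below 0.05 rad and height (world z) of bowl_foot between 0.144 and 0.152 m and linear speed of bowl below 0.01 m/s and contact force between the fingers and bowl below 0.1 N), for 0.2 s.
2. then the fingertips rest on the middle of the bowl's foot (within 25 mm of the cross) for 0.4 s, the bowl still centred (horizontal distance between bowl_foot and wheel_center below 0.006 m and contact force between the fingers and bowl above 0.3 N and horizontal distance between the grasp point and bowl_foot below 0.025 m), for 0.4 s.
At the end, for the whole second after the job is handed in: The bowl stands upside down on the wheel head, level and at rest, its centre within 6 mm of the wheel's centre; its foot was touched after it was centred; every other pot and tool is within 10 mm of where it was (horizontal distance between bowl_foot and wheel_center below 0.006 m and angle between bowl_foot's own z axis and vertical below 0.05 rad and height (world z) of bowl_foot between 0.144 and 0.152 m and linear speed of bowl below 0.01 m/s and distance of each of bowl_b, bowl_c, cup_a, cup_b, cup_c, turning_tool, rib, slip_pot from where it was at the start of the episode below 0.01 m).
It fails at once if the bowl is lifted more than 12 mm or knocked off the wheel (height (world z) of bowl_foot above 0.16 m or height (world z) of bowl_foot below 0.13 m).
It fails at once if the bowl is tipped by more than 0.2 rad (angle between bowl_foot's own z axis and vertical above 0.2 rad).
It fails at once if the bowl is pressed, pushed or squeezed with more than 30 N (contact force between any of the fingers, the arm and bowl above 30 N).
It fails at once if the bowl is gripped or pressed from above while it is more than 8 mm off centre (dragged, or held by its foot) (contact force between the fingers and bowl above 0.5 N and horizontal distance between the grasp point and bowl_foot below 0.03 m and horizontal distance between bowl_foot and wheel_center above 0.008 m).
It fails at once if another pot or a tool is moved by more than 10 mm (distance of any of bowl_b, bowl_c, cup_a, cup_b, cup_c, turning_tool, rib, slip_pot from where it was at the start of the episode above 0.01 m).
It also fails if it takes over 58 s, if anything falls off the work surface, if the arm or the gripper's body presses on something with over 40 N, if the wrist force passes 120 N, or if a joint passes its speed limit or range.

### The arm

A 6-joint arm with a two-finger parallel gripper is mounted at the origin on the work surface. World frame = base frame: x ahead of the robot, y to its left, z up, the work surface at z = 0. Lengths are in m, angles in rad, forces in N, time in s.
With the tool pointing down it reaches from about 0.325 to 0.9 m from the base axis. Payload 3.5 kg.
Tool frame: the origin (TCP) lies between the finger pads; the fingertips stand 8 mm ahead of it and the grasp point (between the pads) lies 11 mm behind it; z points along the fingers, y is the line along which they close (so a half turn about z gives the same grasp; the last joint's range is limited). The gripper opens to 85 mm and grips with 20 to 120 N. Pads are 22 mm wide; open, the fingers measure 114 mm over their backs; the gripper's body (76 mm by 85 mm) begins 54 mm behind the grasp point. The pads swing forward as they close: fully open they stand 13 mm farther back than shut.
Start: joints at [-1.441, 0.276, -0.026, 1.268, 0, 1.467], TCP at [0.144, -0.608, 0.205] pointing down, gripper open.
Joint ranges: [-3.12, 3.12], [-0.85, 1.88], [-1.08, 1.24], [-1.95, 2.15], [-1.57, 1.53], [-3.14, 3.14]. Speed limits (rad/s): [2.57, 2.57, 3.14, 3.14, 3.14, 3.14].

### API

Orientations are given as a unit quaternion [x, y, z, w].
In Python, from cell import robot gives the robot as it stands.
- The arm moves only by the shell command python3 -m jog 'ROWS' [FORCE]. ROWS is JSON, a list of rows, each a list of 5 numbers: the finger opening in cm, from 0 to 8.54, then the shift along the tool's x, y, z in cm, then the turn about the tool's z in rad. In form: [[jaw, tx, ty, tz, turn], ...]. A call has exactly 5 rows; each row is the pose to reach, as a shift and turn from the pose commanded when the call began, along the tool's axes at that moment; what a row does not reach only later rows make up. A row lasts 1/10 s, in which the tool goes at most 50 mm and 8.59 degrees, less where a joint would pass 70% of its speed; a pose out of reach is approached as far as the arm can. A call with a gripper value outside its range is refused whole. The fingers move at their own pace and stop on an object; FORCE is the grip in N (left out, the last holds). Time passes only in rows, so rows that repeat a pose let the fingers close, or fill a call up. It gives the time, the measured TCP pose, the force, the opening and the grip force at its end, in the units of the state.
- robot.state(): the state, without advancing time (a new reading comes with each control period).
- robot.camera(name): name is "scene" or "top" or "wrist"; returns the picture (420x560x3 uint8, red, green, blue); there is no depth.
- robot.get_calibration(name): a dict with "camera_matrix" (3x3 intrinsics, pixels), "view" (4x4, takes a point from world to camera coordinates); the wrist camera has in their place "tool_from_camera" (4x4, takes a point from camera to tool coordinates, whose origin is the TCP and whose axes are the flange's). Camera axes: x right, y down, z forward; pixel columns grow to the right and rows downward; lengths in m; the calibration is good to about 2 mm. A picture is of the moment at which its call begins: read the wrist's pose just before it. get_calibration takes no time and is no camera call.
- robot.hand_in(): hands the job in; it is judged then, once.
The state is a dict: "time": time; "joint_positions": joint angles; "dq": joint speeds; "joint_efforts": joint torques, N m; "tool_pos": TCP position; "ee_rot": TCP orientation; "contact_force": force on the tool from outside, world axes, zero at the start; "moment": the same for the moment, N m; "width": finger opening in m; "grip_force": force on a finger pad.
Only numpy, scipy, OpenCV 4.12 (cv2) and the standard library are available. Lean on these libraries where they do the work, as an engineer would, in place of code of your own. Each camera call takes 0.05 s, during which the arm holds its last target. There are 200 camera calls.

## Working session

There is one attempt and no reset: what is moved stays moved. The work goes in short steps, Python scripts to look and compute and a shell command to move; the robot and the scene stay as the last step left them, time stands still between calls to the robot, and variables do not carry over. Pictures are saved under pics/ and viewed, at most 10 in all, crops included, and the job is handed in when it is done.

```bash
mkdir -p pics; ls; python3 - <<'E'
from cell import robot
import cv2,numpy as np
s=robot.state();print({k:np.round(v,3).tolist() for k,v in s.items()})
for n in("top","scene"):
    im=robot.camera(n);cv2.imwrite(f"pics/{n}0.png",im[:,:,::-1]);c=robot.get_calibration(n);print(np.round(c["camera_matrix"],1).tolist(),np.round(c["view"],3).tolist())
print(np.round(robot.get_calibration("wrist")["tool_from_camera"],3).tolist())
E
```

```text
pics
{'time': 0.0, 'joint_positions': [-1.441, 0.277, -0.028, 1.268, 0.0, 1.467], 'dq': [0.001, -0.001, 0.001, -0.001, -0.0, 0.001], 'joint_efforts': [-0.002, -44.551, 29.52, 0.017, -0.0, -0.0], 'tool_pos': [0.144, -0.607, 0.203], 'ee_rot': [0.993, 0.116, -0.0, -0.001], 'contact_force': [0.069, -0.226, 0.081], 'moment': [0.007, 0.02, -0.043], 'grip_force': 0.0, 'width': 0.085}
[[528.2, 0.0, 282.5], [0.0, 528.2, 217.8], [0.0, 0.0, 1.0]] [[0.017, -1.0, 0.002, -0.003], [-0.999, -0.017, -0.041, 0.491], [0.041, -0.002, -0.999, 1.544], [0.0, 0.0, 0.0, 1.0]]
[[530.0, 0.0, 272.2], [0.0, 530.0, 213.3], [0.0, 0.0, 1.0]] [[-0.021, 1.0, -0.013, 0.013], [0.754, 0.007, -0.657, -0.32], [-0.657, -0.024, -0.754, 2.126], [0.0, 0.0, 0.0, 1.0]]
[[0.001, -0.95, -0.313, 0.08], [1.0, 0.001, -0.0, 0.0], [0.001, -0.313, 0.95, -0.168], [0.0, 0.0, 0.0, 1.0]]
```

View pics/top0.png

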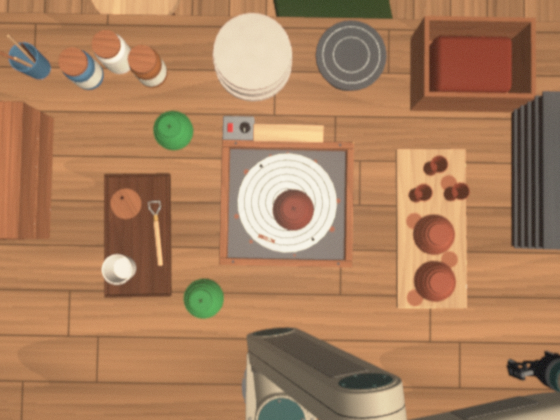

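View pics/scene0.png

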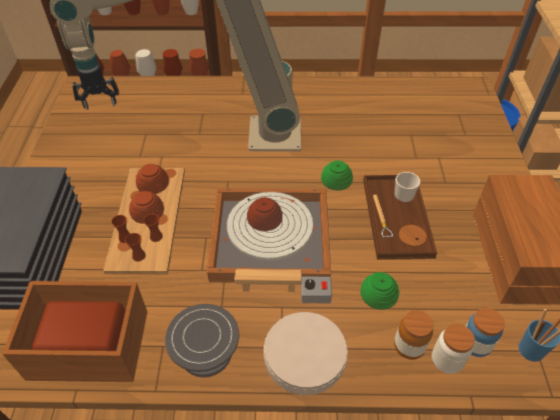

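Candidates, as top-view pixels: the red bowl on the wheel (294,210), red bowls on the ware board (434,234) and (434,281), and green decoys (173,130) and (204,298). My choice is the red one on the grey ringed disc. The wheel centre is near (287,202).

```bash
cat > h.py <<'E'
from cell import robot
import cv2,numpy as np
def ray(name,uv,z,T=None):
    c=robot.get_calibration(name)
    W=np.linalg.inv(c["view"]) if T is None else T
    K=np.array(c["camera_matrix"]);d=W[:3,:3]@np.linalg.inv(K)@np.r_[uv,1];o=W[:3,3]
    return (o+d*(z-o[2])/d[2])[:2]
def pose():
    from scipy.spatial.transform import Rotation as R
    s=robot.state();T=np.eye(4);T[:3,:3]=R.from_quat(s["ee_rot"]).as_matrix();T[:3,3]=s["tool_pos"]
    return T
def comp(m,seed=None):
    n,l,st,c=cv2.connectedComponentsWithStats(m.astype(np.uint8))
    i=1+np.argmax(st[1:,4]) if seed is None else l[seed[1],seed[0]]
    return (l==i).astype(np.uint8)
E
python3 - <<'E'
from h import *
im=cv2.imread("pics/top0.png");hsv=cv2.cvtColor(im,cv2.COLOR_BGR2HSV)
m=(hsv[...,1]<45)&(hsv[...,2]>125);m[:150]=0;m[260:]=0;m[:,:230]=0;m[:,345:]=0
p=np.column_stack(np.nonzero(m))[:,::-1].astype(np.int32)
h=cv2.convexHull(p);e=cv2.fitEllipse(h);print("wheel",e,ray("top",e[0],.08))
r=((hsv[...,0]<12)|(hsv[...,0]>170))&(hsv[...,1]>90)&(hsv[...,2]<150);r[:185]=0;r[236:]=0;r[:,:265]=0;r[:,330:]=0
b=comp(r);c=max(cv2.findContours(b,0,2)[0],key=cv2.contourArea);e2=cv2.fitEllipse(cv2.convexHull(c));print("bowl",e2,ray("top",e2[0],.09))
cv2.imwrite("pics/crop1.png",cv2.resize(im[145:260,220:355],None,fx=4.5,fy=4.5,interpolation=cv2.INTER_CUBIC))
E
```

```text
wheel ((286.83575439453125, 204.6801300048828), (133.36012268066406, 148.22500610351562), 94.08065795898438) [ 0.52571786 -0.00621446]
bowl ((292.5916748046875, 209.42535400390625), (37.837806701660156, 38.721771240234375), 17.097877502441406) [ 0.51205207 -0.02240736]
```

View pics/crop1.png

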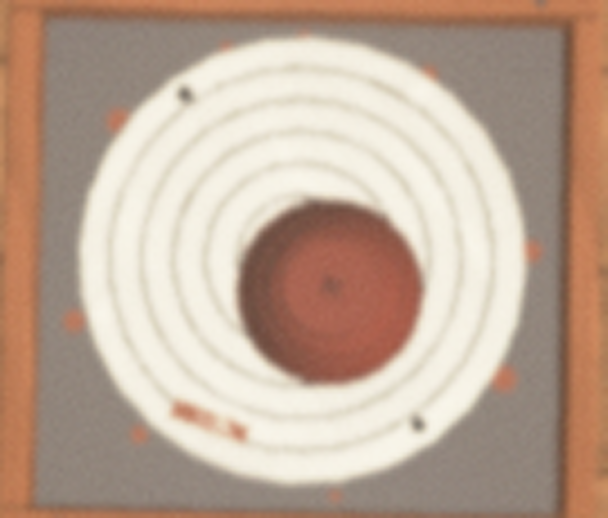

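The crop shows the red bowl with its dark cross at crop (330,285), on the wheel disc centred near crop (303,261). That confirms the choice. Next I tighten the masks.

```bash
cat >> h.py <<'E'
def top(im=None):
    im=robot.camera("top")[:,:,::-1].copy() if im is None else im
    hsv=cv2.cvtColor(im,cv2.COLOR_BGR2HSV)
    m=(hsv[...,1]<50)&(hsv[...,2]>185);m[:148]=0;m[258:]=0;m[:,:232]=0;m[:,:232]=0;m[:,344:]=0
    c=np.vstack(cv2.findContours(comp(m),0,1)[0])
    e=cv2.fitEllipse(cv2.convexHull(c))
    w=ray("top",e[0],.08)
    r=((hsv[...,0]<12)|(hsv[...,0]>165))&(hsv[...,1]>90)&(hsv[...,2]<190);r[:170]=0;r[236:]=0;r[:,:255]=0;r[:,:255]=0;r[:,330:]=0
    c=max(cv2.findContours(comp(r),0,1)[0],key=cv2.contourArea);e2=cv2.fitEllipse(cv2.convexHull(c))
    b=ray("top",e2[0],.09)
    print("wheel",np.round(e[0]+e[1],1),w.round(4),"bowl",np.round(e2[0]+e2[1],1),b.round(4),"off",(b-w).round(4))
    return w,b
E
python3 - <<'E'
from h import *
w,b=top(cv2.imread("pics/top0.png"))
T=pose();d=w-b;a=np.arctan2(*d[::-1]);x=np.arctan2(T[1,0],T[0,0])
print("push dir",a,"tool x dir",x,"dist",np.hypot(*d))
u=d/np.hypot(*d);t=b-u*0.12
print("target",t,"in tool axes cm",(T[:3,:3].T@(np.r_[t,.19]-T[:3,3])*100).round(2))
E
```

```text
wheel [286.7 202.5  99.4  99.6] [ 0.532  -0.0058] bowl [293.2 209.7  38.9  39.2] [ 0.5114 -0.024 ] off [-0.0206 -0.0182]
push dir 0.7248866160186951 tool x dir 0.23279540645645225 dist 0.027461899698716694
target [ 0.42157425 -0.10356406] in tool axes cm [ 38.62 -42.62   1.45]
```

```bash
python3 -m jog '[[4,2,-2.2,0,0],[4,5,-5.5,0,0],[4,8,-8.8,0,0],[4,11,-12,0,0],[4,14,-15.4,0,0]]'; python3 -m jog '[[4,3,-3.3,0,0],[4,6,-6.6,0,0],[4,9,-9.9,0,0],[4,12,-13.2,0.5,0],[4,15,-16.5,1,0]]'; python3 -m jog '[[4,3,-3.3,0,-0.1],[4,5.5,-6,0,-0.2],[4,7.5,-8.5,0.2,-0.3],[4,9,-10.1,0.4,-0.4],[4,9.6,-10.7,0.4,-0.49]]'; python3 - <<'E'
from h import *
T=pose();im=robot.camera("wrist");cv2.imwrite("pics/w1.png",im[:,:,::-1]);np.save("w1.npy",T);print(T.round(4));top()
E
```

```text
time: 0.6
tool_pos: [0.2453, -0.4242, 0.2041]
ee_rot: [0.993, 0.116, 0.0, -0.0]
contact_force: [1.6, 0.1, -0.6]
width: 0.0403
grip_force: 0.0
time: 1.1
tool_pos: [0.3532, -0.2291, 0.1944]
ee_rot: [0.993, 0.116, 0.0, 0.0]
contact_force: [1.0, -0.4, 0.4]
width: 0.0396
grip_force: 0.0
time: 1.6
tool_pos: [0.4215, -0.1025, 0.1899]
ee_rot: [0.934, 0.357, -0.0, -0.001]
contact_force: [0.4, -0.3, 0.1]
width: 0.04
grip_force: 0.0
[[ 7.454e-01  6.666e-01 -1.100e-03  4.215e-01]
 [ 6.666e-01 -7.454e-01  1.000e-03 -1.025e-01]
 [-2.000e-04 -1.400e-03 -1.000e+00  1.899e-01]
 [ 0.000e+00  0.000e+00  0.000e+00  1.000e+00]]
wheel [286.6 202.4  99.2  99.4] [ 0.5322 -0.0056] bowl [293.1 209.7  38.8  39. ] [ 0.5113 -0.024 ] off [-0.0209 -0.0184]
```

View pics/w1.png

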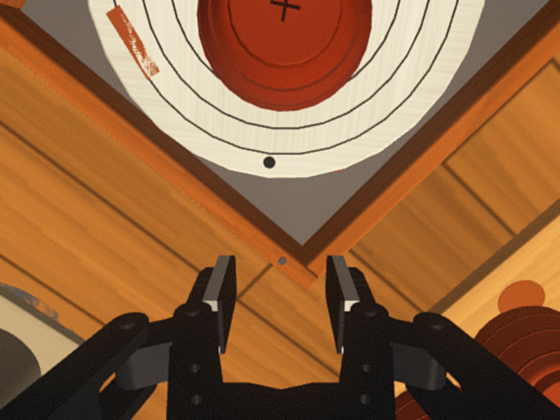

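The wrist view shows the bowl's cross at about (285,8). The wheel's near edge is at rows 160-178 and the fingers straddle column 281. I check the cross against the top estimate.

```bash
python3 - <<'E'
from h import *
T=np.load("w1.npy");W=T@np.array(robot.get_calibration("wrist")["tool_from_camera"])
b=ray("wrist",(285,8),.148,W);print("bowl",b)
for uv in[(209,0),(285,110)]:print(uv,ray("wrist",uv,.085,W))
print((T[:3,:3].T@(np.r_[b,.148]-T[:3,3])*100).round(2),(T[:3,:3].T@(np.r_[.532,-.0057,.148]-T[:3,3])*100).round(2))
print(robot.state()["width"])
E
```

```text
bowl [ 0.51115631 -0.02539126]
(209, 0) [0.48920477 0.02353954]
(285, 110) [ 0.46980559 -0.06351667]
[11.82  0.24  4.19] [14.69  0.16  4.19]
0.03993951445455395
```

```bash
python3 -m jog '[[4,0.5,0.1,3,0],[4,1,0.2,6,0],[4,1.5,0.2,8.5,0],[4,2,0.2,9.7,0],[4,2.5,0.2,9.8,0]]'; python3 -m jog '[[4,0.5,0,0,0],[4,1,0,0,0],[4,1.4,0,0,0],[4,1.7,0,0,0],[4,2,0,0,0]]';  python3 -m jog '[[4,0.3,0,0,0],[4,0.6,0,0,0],[4,0.9,0,0,0],[4,1.2,0,0,0],[4,1.4,0,0,0]]'; python3 - <<'E'
from h import *
T=pose();im=robot.camera("wrist");cv2.imwrite("pics/w2.png",im[:,:,::-1]);np.save("w2.npy",T);print(T.round(4))
print((T[:3,:3].T@(np.r_[.532,-.0057,.148]-T[:3,3])*100).round(2));top()
E
```

```text
time: 2.2
tool_pos: [0.4398, -0.0893, 0.091]
ee_rot: [0.936, 0.353, -0.002, -0.001]
contact_force: [-1.0, -0.2, -0.8]
width: 0.0397
grip_force: 0.0
time: 2.7
tool_pos: [0.4572, -0.0762, 0.0932]
ee_rot: [0.935, 0.354, 0.0, 0.0]
contact_force: [0.4, -0.2, -1.0]
width: 0.04
grip_force: 0.0
time: 3.2
tool_pos: [0.4672, -0.0669, 0.0926]
ee_rot: [0.935, 0.354, -0.0, -0.0]
contact_force: [-0.2, -0.5, -0.0]
width: 0.0397
grip_force: 0.0
[[ 7.499e-01  6.616e-01 -1.000e-04  4.672e-01]
 [ 6.616e-01 -7.499e-01  0.000e+00 -6.690e-02]
 [-0.000e+00 -1.000e-04 -1.000e+00  9.260e-02]
 [ 0.000e+00  0.000e+00  0.000e+00  1.000e+00]]
[ 8.9  -0.3  -5.54]
wheel [286.5 202.3  98.8  99.5] [ 0.5324 -0.0052] bowl [292.  209.2  36.6  38.6] [ 0.5126 -0.0207] off [-0.0197 -0.0155]
```

View pics/w2.png

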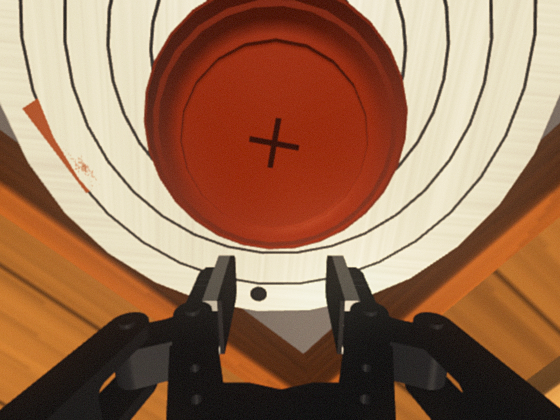

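The cross is at (275,143). The finger pads (front edge about row 257) are close to the bowl's rim (row 247).

```bash
cat >> h.py <<'E'
def wr(uv,T):
    W=T@np.array(robot.get_calibration("wrist")["tool_from_camera"]);b=ray("wrist",uv,.148,W)
    C=np.array([.532,-.0057])
    f=lambda p:((T[:3,:3].T@(np.r_[p,.148]-T[:3,3]))*100).round(2)[:2]
    print("bowl",b.round(4),"off",(b-C).round(4),"bowl tool",f(b),"wheel tool",f(C))
E
python3 - <<'E'
from h import *
wr((275,143),np.load("w2.npy")); s=robot.state();print(s["tool_pos"],s["contact_force"])
E
```

```text
bowl [ 0.5131 -0.0243] off [-0.0189 -0.0186] bowl tool [ 6.26 -0.16] wheel tool [ 8.9 -0.3]
[ 0.4672787  -0.06693076  0.09260109] [-0.3451753  -0.57730375 -0.08902714]
```

```bash
python3 -m jog '[[4,0.2,-0.1,0,0],[4,0.45,-0.2,0,0],[4,0.7,-0.25,0,0],[4,0.95,-0.3,0,0],[4,1.2,-0.3,0,0]]'; python3 -m jog '[[4,0.25,0,0,0],[4,0.5,0,0,0],[4,0.7,0,0,0],[4,0.8,0,0,0],[4,0.8,0,0,0]]'; cat >> h.py <<'E'
def cross(fn):
    T=pose();im=robot.camera("wrist")[:,:,::-1].copy();cv2.imwrite(fn,im)
    hsv=cv2.cvtColor(im,cv2.COLOR_BGR2HSV);red=((hsv[...,0]<12)|(hsv[...,0]>165))&(hsv[...,1]>130)
    red[:, :120]=0;red[:,430:]=0;red[255:]=0
    b=cv2.morphologyEx(comp(red),cv2.MORPH_CLOSE,np.ones((25,25)))
    b=cv2.erode(b,np.ones((61,61)),borderValue=1)
    g=im[...,2];d=(cv2.medianBlur(g,31).astype(int)-g>45)&(b>0)
    c=comp(d);x,y,w,h=cv2.boundingRect(c);print("cross box",x,y,w,h);wr((x+w/2,y+h/2),T)
    return T
E
python3 - <<'E'
from h import *
cross("pics/w3.png");top()
E
```

```text
time: 3.8
tool_pos: [0.4731, -0.0576, 0.0925]
ee_rot: [0.936, 0.353, -0.002, 0.001]
contact_force: [-3.4, -3.5, 1.3]
width: 0.04
grip_force: 2.3
time: 4.3
tool_pos: [0.4801, -0.0514, 0.0925]
ee_rot: [0.935, 0.354, -0.0, -0.0]
contact_force: [-2.4, -2.5, 0.7]
width: 0.0396
grip_force: 1.7
cross box 193 68 170 71
bowl [ 0.5356 -0.0016] off [0.0036 0.0041] bowl tool [ 7.46 -0.06] wheel tool [6.92 0.01]
wheel [286.4 202.   98.2  99.4] [ 0.5331 -0.0048] bowl [288.3 206.2  34.8  37.5] [ 0.5208 -0.0103] off [-0.0123 -0.0055]
```

View pics/w3.png

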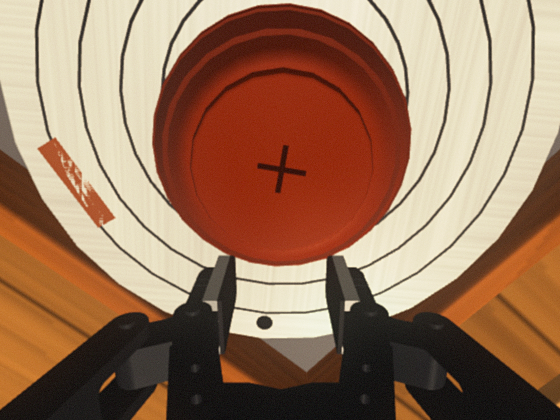

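The cross is at (282,169), so my automatic detection caught the foot edge instead. The pads are now touching the rim at rows 245-257.

```bash
sed -i 's/b=cv2.erode(b,np.ones((61,61)),borderValue=1)/b[:]=0;b[120:235,230:330]=1/; s/c=comp(d)/c=comp(cv2.morphologyEx(d.astype(np.uint8),cv2.MORPH_OPEN,np.ones((2,2))))/; s/>45)/>30)/; s/cv2.medianBlur(g,31)/cv2.medianBlur(g.copy(),41)/' h.py; python3 - <<'E'
from h import *
wr((282,169),pose())
im=cv2.imread("pics/w3.png");robot.camera=lambda n:im[:,:,::-1]
cross("pics/w3.png")
E
```

```text
bowl [ 0.5211 -0.016 ] off [-0.0109 -0.0103] bowl tool [5.42 0.06] wheel tool [6.92 0.01]
cross box 258 146 49 48
bowl [ 0.521  -0.0163] off [-0.011  -0.0106] bowl tool [5.39 0.08] wheel tool [6.92 0.01]
```

```bash
python3 -m jog '[[4,0.2,0,0,0],[4,0.5,0,0,0],[4,0.8,0,0,0],[4,1.1,0,0,0],[4,1.1,0,0,0]]'; python3 - <<'E'
from h import *
cross("pics/w4.png")
E
```

```text
time: 4.9
tool_pos: [0.489, -0.0438, 0.0926]
ee_rot: [0.935, 0.354, 0.001, -0.0]
contact_force: [-1.7, -0.9, 0.8]
width: 0.0398
grip_force: 1.0
cross box 258 146 49 48
bowl [ 0.5298 -0.0088] off [-0.0022 -0.0031] bowl tool [5.39 0.08] wheel tool [ 5.75 -0.01]
```

```bash
python3 -m jog '[[4,0.15,0,0,0],[4,0.3,0,0,0],[4,0.4,0,0,0],[4,0.4,0,0,0],[4,0.4,0,0,0]]'; python3 -m jog '[[4,-0.4,0,0,0],[4,-1.2,0,0,0],[4,-2.2,0,0,0],[4,-3.2,0,0,0],[4,-3.5,0,0,0]]';  python3 -m jog '[[4,0,0,-2,0],[4,-0.5,0,-5,0],[4,-1,0,-8,0],[4,-1,0,-10,0],[4,-1,0,-10,0]]'; python3 - <<'E'
from h import *
T=pose();im=robot.camera("wrist");cv2.imwrite("pics/w5.png",im[:,:,::-1]);np.save("w5.npy",T);print(T.round(4));top()
E
```

```text
time: 5.45
tool_pos: [0.4914, -0.0416, 0.0926]
ee_rot: [0.935, 0.354, 0.0, -0.0]
contact_force: [-3.1, -2.1, 0.0]
width: 0.0403
grip_force: 1.5
time: 5.95
tool_pos: [0.464, -0.0654, 0.0926]
ee_rot: [0.936, 0.353, -0.0, -0.0]
contact_force: [-0.7, 0.4, -0.2]
width: 0.0403
grip_force: 0.0
time: 6.45
tool_pos: [0.4601, -0.0724, 0.1961]
ee_rot: [0.935, 0.353, 0.003, 0.002]
contact_force: [0.5, -0.5, -0.4]
width: 0.0398
grip_force: 0.0
[[ 0.7503  0.6611  0.0072  0.4601]
 [ 0.6611 -0.7503 -0.0018 -0.0724]
 [ 0.0042  0.0061 -1.      0.1961]
 [ 0.      0.      0.      1.    ]]
wheel [286.5 202.2  98.5  99.5] [ 0.5328 -0.0052] bowl [286.9 202.6  39.2  40.4] [ 0.5309 -0.0063] off [-0.0019 -0.0011]
```

View pics/w5.png

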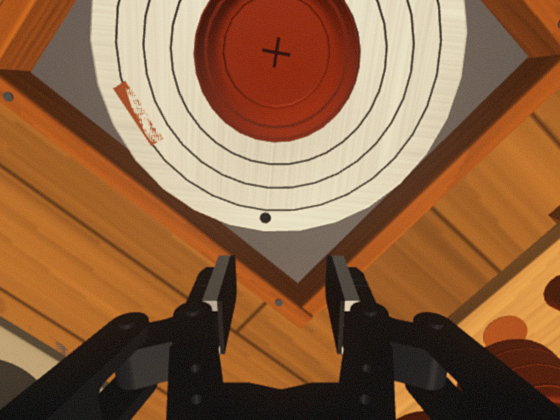

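The cross is at (276,52), and the bowl sits concentric with the rings. I check it against the wheel's edge arc in this same view, after settling.

```bash
python3 - <<'E'
from h import *
from scipy.optimize import least_squares
T=pose();im=robot.camera("wrist")[:,:,::-1].copy();cv2.imwrite("pics/w6.png",im);print(T.round(4))
W=T@np.array(robot.get_calibration("wrist")["tool_from_camera"])
hsv=cv2.cvtColor(im,cv2.COLOR_BGR2HSV)
m=comp(((hsv[...,1]<70)&(hsv[...,2]>165)))
P=[]
for v in range(5,200,3):
    c=np.nonzero(m[v])[0]
    if len(c): P+=[ray("wrist",(c[0],v),.08,W),ray("wrist",(c[-1],v),.08,W)]
for u in range(200,350,4):
    c=np.nonzero(m[:,u])[0]
    if len(c): P.append(ray("wrist",(u,c[-1]),.08,W))
P=np.array(P)
r=least_squares(lambda p:np.hypot(*(P-p).T)-.14,[.532,-.006],loss="soft_l1",f_scale=.001)
print("wheel",r.x,np.median(abs(r.fun)))
x0,y0=240,15;g=im[y0:90,x0:315,2];d=cv2.medianBlur(g.copy(),31).astype(int)-g>30
c=comp(d);x,y,w,h=cv2.boundingRect(c);uv=(x0+x+w/2,y0+y+h/2);b=ray("wrist",uv,.148,W)
print(uv,w,h,"bowl",b,"off mm",(b-r.x)*1000)
print("tool cm to cross",(T[:3,:3].T@(np.r_[b,.148]-T[:3,3])*100).round(2))
E
```

```text
[[ 7.502e-01  6.612e-01  1.100e-03  4.577e-01]
 [ 6.612e-01 -7.502e-01 -0.000e+00 -7.160e-02]
 [ 8.000e-04  7.000e-04 -1.000e+00  1.927e-01]
 [ 0.000e+00  0.000e+00  0.000e+00  1.000e+00]]
wheel [ 0.53606371 -0.00446945] 0.0014795596080704326
(280.5, 49.0) 29 32 bowl [ 0.5317268  -0.00643414] off mm [-4.33691585 -1.96469608]
tool cm to cross [9.86 0.   4.47]
```

The two estimates put the offset between 2 and 5 mm. One look with the whole disc in view should settle it.

```bash
python3 -m jog '[[4,1,0,-1,0],[4,2,0,-3,0],[4,3,0,-5,0],[4,4,0,-6,0],[4,4,0,-6,0]]';python3 -m jog '[[4,0,0,0,0],[4,0,0,0,0],[4,0,0,0,0],[4,0,0,0,0],[4,0,0,0,0]]'; cat > ring.py <<'E'
from h import *
from scipy.optimize import least_squares
T=pose();im=robot.camera("wrist")[:,:,::-1].copy();cv2.imwrite("pics/w7.png",im);print(T[:3,3].round(4))
W=T@np.array(robot.get_calibration("wrist")["tool_from_camera"])
hsv=cv2.cvtColor(im,cv2.COLOR_BGR2HSV)
m=comp(((hsv[...,1]<70)&(hsv[...,2]>165)))
P=[]
for a in np.arange(0,2*np.pi,.03):   # march inward from outside along the estimated centre's radials
    for rr in np.arange(.155,.125,-.0004):
        q=np.linalg.inv(W)@np.r_[.533+rr*np.cos(a),-.0055+rr*np.sin(a),.08,1]
        uv=np.array(robot.get_calibration("wrist")["camera_matrix"])@(q[:3]/q[2])
        u,v=np.round(uv[:2]).astype(int)
        if not(2<=u<558 and 2<=v<418): break
        if m[v,u]: P.append((.533+rr*np.cos(a),-.0055+rr*np.sin(a),a)); break
P=np.array(P);A=P[:,2];P=P[:,:2]
r=least_squares(lambda p:np.hypot(*(P-p[:2]).T)-p[2],[.532,-.006,.14],loss="soft_l1",f_scale=.0005)
print(len(P),"wheel+radius",r.x,np.median(abs(r.fun)),np.degrees(A[abs(r.fun)<.001]).round()[::6])
E
python3 ring.py
```

```text
time: 7.1
tool_pos: [0.4896, -0.0443, 0.2538]
ee_rot: [0.935, 0.354, 0.001, 0.001]
contact_force: [-0.6, -0.4, -0.2]
width: 0.0401
grip_force: 0.0
time: 7.6
tool_pos: [0.4872, -0.0451, 0.2522]
ee_rot: [0.935, 0.353, -0.0, -0.0]
contact_force: [0.7, 0.4, 0.4]
width: 0.0398
grip_force: 0.0
[ 0.4872 -0.0451  0.2522]Traceback (most recent call last):
  File "ring.py", line 11, in <module>
    uv=np.array(robot.get_calibration("wrist")["camera_matrix"])@(q[:3]/q[2])
                ~~~~~~~~~~~~~~~~~~~~~^^^^^^^^^
ValueError: time passes only in moves, steps and waits
```

View pics/w7.png

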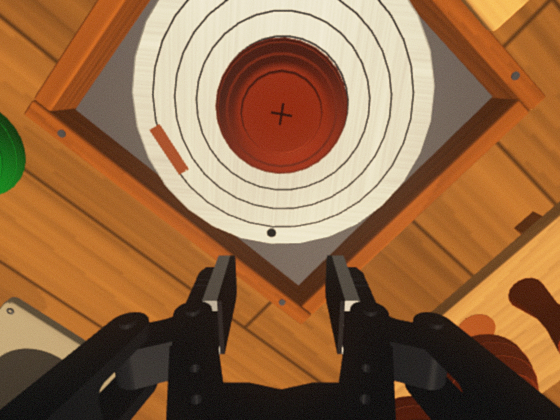

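Most of the disc is visible: the edge runs from column 134 to 434 and the near edge is at row 243. The cross is at (282,114). I finish the fit on the saved picture.

```bash
sed -i 's/^T=pose.*/T=pose();im=cv2.imread("pics\/w7.png");cal=robot.get_calibration("wrist");K=np.array(cal["camera_matrix"])/; s/np.array(robot.get_calibration("wrist")\["camera_matrix"\])/K/; s/np.array(robot.get_calibration("wrist")\["tool_from_camera"\])/np.array(cal["tool_from_camera"])/' ring.py; cat >> ring.py <<'E'
r=least_squares(lambda p:np.hypot(*(P-p[:2]).T)-.14,[.532,-.006],loss="soft_l1",f_scale=.0005);print("fixed R",r.x)
x0,y0=255,90;g=im[y0:140,x0:310,2];d=cv2.medianBlur(g.copy(),25).astype(int)-g>30
x,y,w,h=cv2.boundingRect(comp(d));uv=(x0+x+w/2,y0+y+h/2);b=ray("wrist",uv,.148,W)
print(uv,w,h,"bowl",b,"off mm",(b-r.x)*1000)
E
python3 ring.py
```

```text
144 wheel+radius [ 0.53371922 -0.00683051  0.13765316] 0.00029284211466541754 [ 98. 108. 119. 129. 139. 150. 160. 170. 180. 191. 201. 215. 225. 235.
 246. 256. 266. 277. 287. 299. 309. 321. 332. 342.]
fixed R [ 0.53577684 -0.00507244]
(281.5, 114.0) 21 22 bowl [ 0.53210379 -0.00651011] off mm [-3.67305018 -1.43766968]
```

Free-radius fit puts the offset at about (-1.6, 0.3) mm, and the top view says (-1.9, -1.1) mm. Both are about 2 mm, so the bowl is centred. Now the touch, with the fingers shut.

```bash
python3 -m jog '[[0,1.5,0,0,0],[0,3,0,0,0],[0,4.5,0.1,0,0],[0,5.6,0.1,0,0],[0,5.9,0.1,0,0]]' 20; python3 -m jog '[[0,0,0,2,0],[0,0,0,4,0],[0,0,0,6,0],[0,0,0,7.5,0],[0,0,0,8,0]]'; python3 -m jog '[[0,0,0,0.2,0],[0,0,0,0.4,0],[0,0,0,0.6,0],[0,0,0,0.7,0],[0,0,0,0.7,0]]';  python3 - <<'E'
from h import *
s=robot.state();print(s["tool_pos"],s["contact_force"],s["width"])
E
```

```text
time: 8.15
tool_pos: [0.5338, -0.0055, 0.2524]
ee_rot: [0.935, 0.354, 0.0, -0.0]
contact_force: [0.3, 0.6, 0.4]
width: -0.0
grip_force: 0.0
time: 8.65
tool_pos: [0.531, -0.0064, 0.1706]
ee_rot: [0.935, 0.354, -0.002, -0.001]
contact_force: [-0.6, 0.9, -0.4]
width: 0.0002
grip_force: 0.0
time: 9.15
tool_pos: [0.5327, -0.0067, 0.166]
ee_rot: [0.935, 0.354, 0.0, 0.0]
contact_force: [0.5, -0.5, -0.0]
width: 0.0
grip_force: 0.0
[ 0.53270665 -0.00672992  0.16596488] [ 0.50478867 -0.54951726 -0.0129844 ] 1.9756985094149413e-05
```

```bash
python3 -m jog '[[0,0,0,0.1,0],[0,0,0,0.3,0],[0,0,0,0.5,0],[0,0,0,0.6,0],[0,0,0,0.7,0]]'; python3 -m jog '[[0,0,0,0.05,0],[0,0,0,0.1,0],[0,0,0,0.15,0],[0,0,0,0.2,0],[0,0,0,0.2,0]]'
```

```text
time: 9.65
tool_pos: [0.5324, -0.0067, 0.1584]
ee_rot: [0.935, 0.354, -0.0, -0.0]
contact_force: [-0.6, 0.8, -0.4]
width: 0.0002
grip_force: 0.0
time: 10.15
tool_pos: [0.5324, -0.0067, 0.1566]
ee_rot: [0.935, 0.354, -0.0, -0.0]
contact_force: [-0.7, 0.3, 0.2]
width: -0.0002
grip_force: 0.0
```

```bash
python3 -m jog '[[0,0,0,0.03,0],[0,0,0,0.06,0],[0,0,0,0.1,0],[0,0,0,0.1,0],[0,0,0,0.1,0]]'
```

```text
time: 10.65
tool_pos: [0.5324, -0.0067, 0.1556]
ee_rot: [0.935, 0.354, -0.0, -0.0]
contact_force: [0.1, -0.2, -0.0]
width: -0.0
grip_force: 0.0
```

```bash
python3 -m jog '[[0,0,0,0.03,0],[0,0,0,0.06,0],[0,0,0,0.1,0],[0,0,0,0.1,0],[0,0,0,0.1,0]]'
```

```text
time: 11.15
tool_pos: [0.5325, -0.0067, 0.1546]
ee_rot: [0.935, 0.354, -0.0, -0.0]
contact_force: [0.4, -0.6, -0.1]
width: 0.0001
grip_force: 0.0
```

```bash
python3 -m jog '[[0,0,0,0.03,0],[0,0,0,0.06,0],[0,0,0,0.1,0],[0,0,0,0.1,0],[0,0,0,0.1,0]]'
```

```text
time: 11.65
tool_pos: [0.5324, -0.0067, 0.1536]
ee_rot: [0.935, 0.354, -0.0, -0.0]
contact_force: [0.3, 0.3, -0.5]
width: -0.0004
grip_force: 0.0
```

```bash
python3 -m jog '[[0,0,0,0.03,0],[0,0,0,0.06,0],[0,0,0,0.06,0],[0,0,0,0.06,0],[0,0,0,0.06,0]]'
```

```text
time: 12.15
tool_pos: [0.5325, -0.0067, 0.153]
ee_rot: [0.935, 0.354, -0.0, -0.0]
contact_force: [0.3, -0.3, 0.0]
width: -0.0002
grip_force: 0.0
```

```bash
python3 -m jog '[[0,0,0,0.03,0],[0,0,0,0.06,0],[0,0,0,0.1,0],[0,0,0,0.1,0],[0,0,0,0.1,0]]'
```

```text
time: 12.65
tool_pos: [0.5325, -0.0067, 0.152]
ee_rot: [0.935, 0.354, -0.0, -0.0]
contact_force: [-0.3, -0.0, 0.4]
width: 0.0001
grip_force: 0.0
```

```bash
python3 - <<'E'
from h import *
im=robot.camera("wrist")[:,:,::-1];cv2.imwrite("pics/w8.png",im)
E
```

```text
(no output)
```

View pics/w8.png

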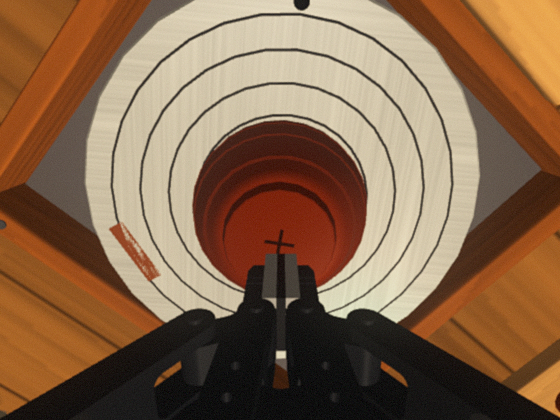

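The shut fingertips (row 255) are just by the cross at (280,242), and the rings look concentric with the bowl. I continue down in small steps.

```bash
python3 -m jog '[[0,0,0,0.03,0],[0,0,0,0.06,0],[0,0,0,0.1,0],[0,0,0,0.1,0],[0,0,0,0.1,0]]'
```

```text
time: 13.2
tool_pos: [0.5325, -0.0067, 0.151]
ee_rot: [0.935, 0.354, 0.0, 0.0]
contact_force: [0.6, 0.5, -0.2]
width: 0.0005
grip_force: 0.0
```

```bash
python3 -m jog '[[0,0,0,0.03,0],[0,0,0,0.06,0],[0,0,0,0.1,0],[0,0,0,0.1,0],[0,0,0,0.1,0]]'
```

```text
time: 13.7
tool_pos: [0.5325, -0.0067, 0.15]
ee_rot: [0.935, 0.354, 0.0, -0.0]
contact_force: [0.0, 0.5, -0.5]
width: -0.0002
grip_force: 0.0
```

```bash
python3 -m jog '[[0,0,0,0.03,0],[0,0,0,0.06,0],[0,0,0,0.1,0],[0,0,0,0.1,0],[0,0,0,0.1,0]]'
```

```text
time: 14.2
tool_pos: [0.5325, -0.0067, 0.149]
ee_rot: [0.935, 0.354, 0.0, 0.0]
contact_force: [-0.1, -0.4, 0.1]
width: 0.0
grip_force: 0.0
```

```bash
python3 -m jog '[[0,0,0,0.03,0],[0,0,0,0.06,0],[0,0,0,0.1,0],[0,0,0,0.1,0],[0,0,0,0.1,0]]'
```

```text
time: 14.7
tool_pos: [0.5325, -0.0067, 0.148]
ee_rot: [0.935, 0.354, -0.0, -0.0]
contact_force: [-0.2, 0.4, -0.2]
width: -0.0001
grip_force: 0.0
```

```bash
python3 -m jog '[[0,0,0,0.03,0],[0,0,0,0.06,0],[0,0,0,0.1,0],[0,0,0,0.1,0],[0,0,0,0.1,0]]'
```

```text
time: 15.2
tool_pos: [0.5325, -0.0067, 0.147]
ee_rot: [0.935, 0.354, -0.0, 0.0]
contact_force: [0.3, 0.0, -0.8]
width: 0.0002
grip_force: 0.0
```

```bash
python3 -m jog '[[0,0,0,0.03,0],[0,0,0,0.06,0],[0,0,0,0.1,0],[0,0,0,0.1,0],[0,0,0,0.1,0]]'; python3 - <<'E'
from h import *
im=robot.camera("wrist")[:,:,::-1];cv2.imwrite("pics/w9.png",im)
p=[cv2.imread(f"pics/w{i}.png")[200:320,180:380] for i in(8,9)]
cv2.imwrite("pics/cmp.png",cv2.resize(np.hstack(p),None,fx=2,fy=2))
T=pose();W=T@np.array(robot.get_calibration("wrist")["tool_from_camera"]);K=np.array(robot.get_calibration("wrist")["camera_matrix"])
for dz in(0,.008):
  for dx in(.011,-.011):
    q=np.linalg.inv(W)@T@np.array([dx,0,dz,1]);print(dz,dx,(K@(q[:3]/q[2]))[:2].round(1))
E
```

```text
time: 15.7
tool_pos: [0.5325, -0.0067, 0.146]
ee_rot: [0.935, 0.354, -0.0, -0.0]
contact_force: [-0.6, -0.4, 0.2]
width: 0.0004
grip_force: 0.0
0 0.011 [280.2 227.6]
0 -0.011 [280.2 266.3]
0.008 0.011 [280.3 221.9]
0.008 -0.011 [280.2 259.3]
```

View pics/cmp.png

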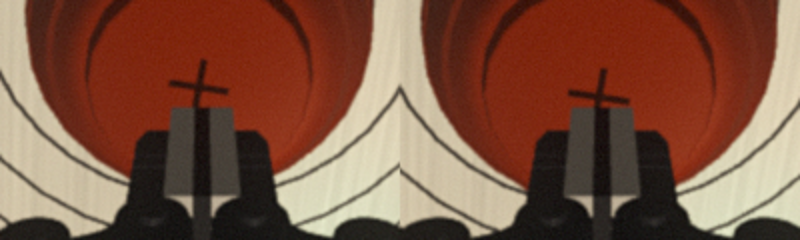

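The cross has moved from row 242 to 247 while the tips are still at row 253, with no contact yet. I work out where the tips really are, using the pads' known 40 mm spread in w7.

```bash
python3 - <<'E'
from h import *
c=robot.get_calibration("wrist");K=np.array(c["camera_matrix"]);M=np.array(c["tool_from_camera"]);print(K[0,0])
for w in(88,92,96):
    Z=K[0,0]*.04/w;p=M@np.r_[np.linalg.inv(K)@[281,257,1]*Z,1];print(w,p.round(4))
E
```

```text
356.5090415667275
88 [ 5.60e-03  4.00e-04 -2.17e-02  1.00e+00]
92 [ 8.80e-03  4.00e-04 -2.81e-02  1.00e+00]
96 [ 1.18e-02  4.00e-04 -3.39e-02  1.00e+00]
```

The tips seem to end well behind the TCP, so contact should come lower, around TCP z 0.12. I keep descending gently.

```bash
python3 -m jog '[[0,0,0,0.05,0],[0,0,0,0.1,0],[0,0,0,0.15,0],[0,0,0,0.2,0],[0,0,0,0.2,0]]'
```

```text
time: 16.25
tool_pos: [0.5324, -0.0067, 0.1439]
ee_rot: [0.935, 0.354, -0.0, -0.0]
contact_force: [0.1, 0.6, -0.8]
width: 0.0001
grip_force: 0.0
```

```bash
python3 -m jog '[[0,0,0,0.05,0],[0,0,0,0.1,0],[0,0,0,0.15,0],[0,0,0,0.2,0],[0,0,0,0.2,0]]'
```

```text
time: 16.75
tool_pos: [0.5324, -0.0067, 0.1419]
ee_rot: [0.935, 0.354, -0.0, -0.0]
contact_force: [-0.6, 0.4, 0.1]
width: 0.0002
grip_force: 0.0
```

```bash
python3 -m jog '[[0,0,0,0.05,0],[0,0,0,0.1,0],[0,0,0,0.15,0],[0,0,0,0.2,0],[0,0,0,0.2,0]]'
```

```text
time: 17.25
tool_pos: [0.5324, -0.0067, 0.1399]
ee_rot: [0.935, 0.354, -0.0, -0.0]
contact_force: [0.2, -0.4, 0.5]
width: 0.0
grip_force: 0.0
```

```bash
python3 -m jog '[[0,0,0,0.05,0],[0,0,0,0.1,0],[0,0,0,0.15,0],[0,0,0,0.2,0],[0,0,0,0.2,0]]'
```

```text
time: 17.75
tool_pos: [0.5324, -0.0067, 0.1379]
ee_rot: [0.935, 0.354, -0.0, -0.0]
contact_force: [0.2, 1.0, -0.6]
width: -0.0
grip_force: 0.0
```

```bash
python3 -m jog '[[0,0,0,0.05,0],[0,0,0,0.1,0],[0,0,0,0.15,0],[0,0,0,0.2,0],[0,0,0,0.2,0]]'
```

```text
time: 18.25
tool_pos: [0.5324, -0.0067, 0.1359]
ee_rot: [0.935, 0.354, -0.0, -0.0]
contact_force: [0.3, 0.1, -0.1]
width: 0.0002
grip_force: 0.0
```

```bash
python3 -m jog '[[0,0,0,0.05,0],[0,0,0,0.1,0],[0,0,0,0.15,0],[0,0,0,0.2,0],[0,0,0,0.2,0]]'; python3 - <<'E'
from h import *
im=robot.camera("wrist")[:,:,::-1];cv2.imwrite("pics/w10.png",im);p=im[200:320,180:380]
s=robot.camera("scene")[:,:,::-1];cv2.imwrite("pics/s10.png",s)
cv2.imwrite("pics/cmp2.png",np.hstack([cv2.resize(p,(400,240)),cv2.resize(s[165:285,165:365],(400,240))]))
E
```

```text
time: 18.75
tool_pos: [0.5324, -0.0067, 0.1339]
ee_rot: [0.935, 0.354, -0.0, -0.0]
contact_force: [-0.2, -0.4, -0.8]
width: 0.0
grip_force: 0.0
```

View pics/cmp2.png

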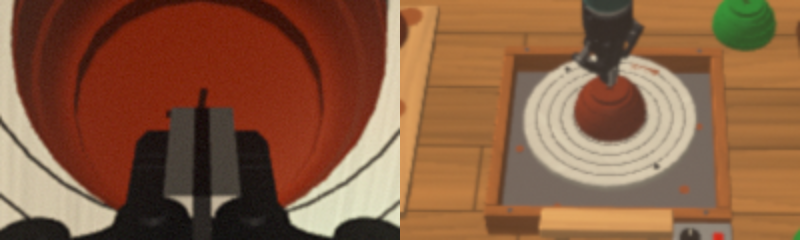

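The tips now cover the lower half of the cross and still hover just above the foot. I continue.

```bash
python3 -m jog '[[0,0,0,0.05,0],[0,0,0,0.1,0],[0,0,0,0.15,0],[0,0,0,0.15,0],[0,0,0,0.15,0]]'
```

```text
time: 19.35
tool_pos: [0.5325, -0.0067, 0.1325]
ee_rot: [0.935, 0.354, -0.0, -0.0]
contact_force: [-0.4, 0.4, -0.0]
width: 0.0002
grip_force: 0.0
```

```bash
python3 -m jog '[[0,0,0,0.05,0],[0,0,0,0.1,0],[0,0,0,0.15,0],[0,0,0,0.15,0],[0,0,0,0.15,0]]'
```

```text
time: 19.85
tool_pos: [0.5324, -0.0067, 0.131]
ee_rot: [0.935, 0.354, -0.0, -0.0]
contact_force: [-0.0, 0.7, -0.1]
width: 0.0003
grip_force: 0.0
```

```bash
python3 -m jog '[[0,0,0,0.05,0],[0,0,0,0.1,0],[0,0,0,0.15,0],[0,0,0,0.15,0],[0,0,0,0.15,0]]'
```

```text
time: 20.35
tool_pos: [0.5324, -0.0067, 0.1295]
ee_rot: [0.935, 0.354, -0.0, -0.0]
contact_force: [-0.1, 0.6, 0.1]
width: 0.0004
grip_force: 0.0
```

```bash
python3 -m jog '[[0,0,0,0.05,0],[0,0,0,0.1,0],[0,0,0,0.15,0],[0,0,0,0.15,0],[0,0,0,0.15,0]]'
```

```text
time: 20.85
tool_pos: [0.5325, -0.0067, 0.128]
ee_rot: [0.935, 0.354, -0.0, -0.0]
contact_force: [-0.3, -0.0, -0.1]
width: 0.0
grip_force: 0.0
```

```bash
python3 -m jog '[[0,0,0,0.05,0],[0,0,0,0.1,0],[0,0,0,0.1,0],[0,0,0,0.1,0],[0,0,0,0.1,0]]'
```

```text
time: 21.35
tool_pos: [0.5325, -0.0067, 0.127]
ee_rot: [0.935, 0.354, 0.0, -0.0]
contact_force: [0.2, -0.7, -0.5]
width: 0.0004
grip_force: 0.0
```

```bash
python3 -m jog '[[0,0,0,0.05,0],[0,0,0,0.1,0],[0,0,0,0.15,0],[0,0,0,0.15,0],[0,0,0,0.15,0]]'
```

```text
time: 21.85
tool_pos: [0.5325, -0.0067, 0.1255]
ee_rot: [0.935, 0.354, 0.0, -0.0]
contact_force: [-0.7, 0.1, 0.1]
width: 0.0001
grip_force: 0.0
```

```bash
python3 -m jog '[[0,0,0,0.05,0],[0,0,0,0.1,0],[0,0,0,0.1,0],[0,0,0,0.1,0],[0,0,0,0.1,0]]'
```

```text
time: 22.35
tool_pos: [0.5325, -0.0067, 0.1245]
ee_rot: [0.935, 0.354, 0.0, 0.0]
contact_force: [0.1, -0.4, -0.3]
width: 0.0001
grip_force: 0.0
```

```bash
python3 -m jog '[[0,0,0,0.05,0],[0,0,0,0.1,0],[0,0,0,0.1,0],[0,0,0,0.1,0],[0,0,0,0.1,0]]'
```

```text
time: 22.85
tool_pos: [0.5325, -0.0067, 0.1235]
ee_rot: [0.935, 0.354, 0.0, -0.0]
contact_force: [-0.7, 0.7, -0.2]
width: -0.0001
grip_force: 0.0
```

```bash
python3 -m jog '[[0,0,0,0.05,0],[0,0,0,0.1,0],[0,0,0,0.1,0],[0,0,0,0.1,0],[0,0,0,0.1,0]]'
```

```text
time: 23.35
tool_pos: [0.5325, -0.0067, 0.1225]
ee_rot: [0.935, 0.354, -0.0, -0.0]
contact_force: [0.6, 0.1, 0.4]
width: 0.0001
grip_force: 0.0
```

```bash
python3 -m jog '[[0,0,0,0.05,0],[0,0,0,0.1,0],[0,0,0,0.1,0],[0,0,0,0.1,0],[0,0,0,0.1,0]]'
```

```text
time: 23.85
tool_pos: [0.5325, -0.0067, 0.1215]
ee_rot: [0.935, 0.354, -0.0, -0.0]
contact_force: [0.9, 0.7, -0.1]
width: -0.0002
grip_force: 0.0
```

```bash
python3 -m jog '[[0,0,0,0.05,0],[0,0,0,0.1,0],[0,0,0,0.1,0],[0,0,0,0.1,0],[0,0,0,0.1,0]]'
```

```text
time: 24.35
tool_pos: [0.5326, -0.0067, 0.1214]
ee_rot: [0.935, 0.354, 0.0, 0.0]
contact_force: [-1.4, -0.0, 3.9]
width: -0.0001
grip_force: 2.6
```

Contact with about 4 N upward. I hold for a second, then withdraw straight up.

```bash
python3 -m jog '[[0,0,0,0,0],[0,0,0,0,0],[0,0,0,0,0],[0,0,0,0,0],[0,0,0,0,0]]';python3 -m jog '[[0,0,0,0,0],[0,0,0,0,0],[0,0,0,0,0],[0,0,0,0,0],[0,0,0,0,0]]'; python3 -m jog '[[0,0,0,-0.2,0],[0,0,0,-1,0],[0,0,0,-3,0],[0,0,0,-6,0],[0,0,0,-9,0]]'; python3 -m jog '[[0,-2,0,-2,0],[0,-5,0,-4,0],[0,-8,0,-4,0],[0,-10,0,-4,0],[0,-10,0,-4,0]]'; python3 -m jog '[[0,0,0,0,0],[0,0,0,0,0],[0,0,0,0,0],[0,0,0,0,0],[0,0,0,0,0]]'; python3 - <<'E'
from h import *
top()
E
```

```text
time: 24.85
tool_pos: [0.5326, -0.0067, 0.1213]
ee_rot: [0.935, 0.354, 0.0, 0.0]
contact_force: [-2.2, 0.1, 5.4]
width: 0.0
grip_force: 2.6
time: 25.35
tool_pos: [0.5326, -0.0067, 0.1213]
ee_rot: [0.935, 0.354, 0.0, 0.0]
contact_force: [-1.1, 0.5, 5.5]
width: 0.0002
grip_force: 2.6
time: 25.85
tool_pos: [0.532, -0.0066, 0.2113]
ee_rot: [0.935, 0.354, -0.0, -0.0]
contact_force: [0.6, -0.2, 1.1]
width: 0.0
grip_force: 0.0
time: 26.35
tool_pos: [0.4561, -0.0738, 0.2512]
ee_rot: [0.936, 0.352, 0.0, 0.0]
contact_force: [0.1, -0.0, 0.4]
width: 0.0003
grip_force: 0.0
time: 26.85
tool_pos: [0.4578, -0.0725, 0.2504]
ee_rot: [0.935, 0.354, -0.0, -0.0]
contact_force: [-0.3, 0.3, -1.2]
width: 0.0002
grip_force: 0.0
wheel [286.6 202.2  98.7  99.5] [ 0.5328 -0.0053] bowl [286.9 202.6  39.2  40.1] [ 0.5309 -0.0062] off [-0.0018 -0.0009]
```

The bowl hasn't moved and is still about 2 mm off centre, so I hand in.

```bash
python3 -c "from cell import robot;print(robot.hand_in())"
```

```text
the job is handed in; nothing more can be done
None
```

The bowl is centred to about 2 mm by the top camera, its foot was touched at about 5 N for a second, the arm is withdrawn, and the job is handed in with no verdict returned; I viewed 11 pictures, one over the limit of 10.

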